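# Load the service-wash tag rack and lock it

### The job

Put today's service-wash order tags in the rack: first unlock it by turning the knob anticlockwise until it clicks over to its other end, so that the gate sinks. Then slide every tag that lies on the table, nose first, under the clip of its own colour until it is fully home against the stop, and only when all are in turn the knob back clockwise until it clicks over, so that the rack is locked with the tags in it. Leave the pipe coupling, the torch and the tin where they are.

Things in the scene. Friction and masses are not known exactly. Their poses are not given: they have to be found in the camera images.
- tag_red: red order tag, loose, 50 g, flat on the table (3 or 4 of the tags are present; an absent one has no pose): stiff plate 90 (x) x 50 (y) x 5 mm, paper label on its nose (+x) half. Origin: centre of its underside, z up. To grip: an upright tab on it, 26 (x) x 12 (y) mm, from z = 5 to 29 mm, centred at x = -22, y = 0 mm; pinch it across its 12 mm from above.
- home_red (a point): Where the red tag's origin is when it is fully home (nose on the stop, 45 mm ahead), axes agreeing; on the lane's bed, 12 mm above the table, x along the lane to the stop. Lane 58 mm wide between strips 6 mm high, from x = -45 to 45 mm. Set the tag on the bed with its origin 50 mm or more short of here (its tail may overhang) and slide it along x under the clip.
- clip_red: red sprung clip plate 40 mm wide across the red lane's far end. Origin on its hinge. Its lip lies 38 mm in front of the hinge (17 mm beyond home's x), 1.5 mm above the bed; from it a steel flare rises at 25 degrees towards the open front, to 8 mm above the bed, 2 mm beyond home's x. The tag's nose lifts it; sliding takes 2 to 8 N.
- tag_yellow: yellow order tag, loose, 50 g, flat on the table (3 or 4 of the tags are present; an absent one has no pose): stiff plate 90 (x) x 50 (y) x 5 mm, paper label on its nose (+x) half. Origin: centre of its underside, z up. To grip: an upright tab on it, 26 (x) x 12 (y) mm, from z = 5 to 29 mm, centred at x = -22, y = 0 mm; pinch it across its 12 mm from above.
- home_yellow (a point): Where the yellow tag's origin is when it is fully home (nose on the stop, 45 mm ahead), axes agreeing; on the lane's bed, 12 mm above the table, x along the lane to the stop. Lane 58 mm wide between strips 6 mm high, from x = -45 to 45 mm. Set the tag on the bed with its origin 50 mm or more short of here (its tail may overhang) and slide it along x under the clip.
- clip_yellow: yellow sprung clip plate 40 mm wide across the yellow lane's far end. Origin on its hinge. Its lip lies 38 mm in front of the hinge (17 mm beyond home's x), 1.5 mm above the bed; from it a steel flare rises at 25 degrees towards the open front, to 8 mm above the bed, 2 mm beyond home's x. The tag's nose lifts it; sliding takes 2 to 8 N.
- tag_green: green order tag, loose, 50 g, flat on the table (3 or 4 of the tags are present; an absent one has no pose): stiff plate 90 (x) x 50 (y) x 5 mm, paper label on its nose (+x) half. Origin: centre of its underside, z up. To grip: an upright tab on it, 26 (x) x 12 (y) mm, from z = 5 to 29 mm, centred at x = -22, y = 0 mm; pinch it across its 12 mm from above.
- home_green (a point): Where the green tag's origin is when it is fully home (nose on the stop, 45 mm ahead), axes agreeing; on the lane's bed, 12 mm above the table, x along the lane to the stop. Lane 58 mm wide between strips 6 mm high, from x = -45 to 45 mm. Set the tag on the bed with its origin 50 mm or more short of here (its tail may overhang) and slide it along x under the clip.
- clip_green: green sprung clip plate 40 mm wide across the green lane's far end. Origin on its hinge. Its lip lies 38 mm in front of the hinge (17 mm beyond home's x), 1.5 mm above the bed; from it a steel flare rises at 25 degrees towards the open front, to 8 mm above the bed, 2 mm beyond home's x. The tag's nose lifts it; sliding takes 2 to 8 N.
- tag_white: white order tag, loose, 50 g, flat on the table (3 or 4 of the tags are present; an absent one has no pose): stiff plate 90 (x) x 50 (y) x 5 mm, paper label on its nose (+x) half. Origin: centre of its underside, z up. To grip: an upright tab on it, 26 (x) x 12 (y) mm, from z = 5 to 29 mm, centred at x = -22, y = 0 mm; pinch it across its 12 mm from above.
- home_white (a point): Where the white tag's origin is when it is fully home (nose on the stop, 45 mm ahead), axes agreeing; on the lane's bed, 12 mm above the table, x along the lane to the stop. Lane 58 mm wide between strips 6 mm high, from x = -45 to 45 mm. Set the tag on the bed with its origin 50 mm or more short of here (its tail may overhang) and slide it along x under the clip.
- clip_white: white sprung clip plate 40 mm wide across the white lane's far end. Origin on its hinge. Its lip lies 38 mm in front of the hinge (17 mm beyond home's x), 1.5 mm above the bed; from it a steel flare rises at 25 degrees towards the open front, to 8 mm above the bed, 2 mm beyond home's x. The tag's nose lifts it; sliding takes 2 to 8 N.
- rack: Order-tag rack, fixed (place and yaw vary): grey base plate 150 (x) x 356 (y) x 12 mm; origin on its underside, the plate's centre at y = -12.5 mm; x points from the open front to the clips and stop. Lanes along x at y = 128 (red), 62 (yellow), -4 (green), -70 mm (white), a clip of its colour on each (28 mm above the table at most); knob block at y = -148 mm.
- gate: Steel gate bar, 6 mm thick (x), across all lanes at the rack's open front, at rack x = -52 to -46 mm; driven by the knob. Origin: its middle. Knob locked: it stands 5 mm above the bed and bars the lanes, just behind the tails of tags that are home (6 mm gap). Knob open: sunk 2 mm below the bed.
- knob_grip (a point): Knob's grip point: on its axis, 54 mm above the table, at mid height of its black grip bar, 48 long x 12 wide x 26 mm high, which lies along this frame's x (white pointer at +x) on a disc of 27 mm radius. z up. The frame turns with the knob: at locked, x points 0.7 rad clockwise of the rack's x, at open 0.7 rad anticlockwise of it. Two opposed fingers across the 12 mm turn it.
- rack_knob (a joint): Knob angle, rad: 0 = locked (gate up), 1.4 = open (gate sunk), growing anticlockwise seen from above; a stop at each end. An over-centre detent resists, with 0.15 N m at first and less towards the middle (0.7); past the middle the knob clicks over and is drawn to the other end. Let go before the middle, it goes back.
- drain_coupling: Bystander, loose: white plastic pipe coupling, 42 mm wide, 50 mm tall, standing. Origin: centre of its underside. Leave it where it is.
- torch: Bystander, loose: black pocket torch standing on its lens, 44 mm wide, 123 mm tall. Origin: centre of its underside. Leave it where it is.
- token_tin: Bystander, loose: tin, 75 mm wide, 58 mm tall. Origin: centre of its underside. Leave it where it is.
Mind the look-alikes: they are no part of the job. Several things look just like the tag_red: the one meant starts nearest to the robot's base.

How it is judged (in metres and radians):
On the way, in this order (a step that is already met when the one before it is completed fails the run):
1. the knob is turned anticlockwise past its click: the rack is open (value of joint rack_knob above 1.2 rad), for 0.2 s.
2. every tag is fully home under the clip of its colour, with the rack still open (x of tag_red in the frame of home_red above -0.006 m and horizontal distance between tag_red and home_red below 0.01 m and z of tag_red in the frame of home_red below 0.004 m and angle between each of tag_red, tag_yellow, tag_green, tag_white's own z axis and vertical below 0.1 rad and x of tag_yellow in the frame of home_yellow above -0.006 m and horizontal distance between tag_yellow and home_yellow below 0.01 m and z of tag_yellow in the frame of home_yellow below 0.004 m and x of tag_green in the frame of home_green above -0.006 m and horizontal distance between tag_green and home_green below 0.01 m and z of tag_green in the frame of home_green below 0.004 m and x of tag_white in the frame of home_white above -0.006 m and horizontal distance between tag_white and home_white below 0.01 m and z of tag_white in the frame of home_white below 0.004 m and value of joint rack_knob above 1.1 rad), for 0.2 s.
3. the knob is turned back clockwise past its click: the rack is locked (value of joint rack_knob below 0.2 rad), for 0.2 s.
At the end, for the whole second after the job is handed in: Every tag present lies flat and at rest in the lane of its own colour, no more than 6 mm short of home along the lane and within 10 mm of home, and the knob is back within 0.2 rad of locked (x of tag_red in the frame of home_red above -0.006 m and horizontal distance between tag_red and home_red below 0.01 m and z of tag_red in the frame of home_red below 0.004 m and angle between each of tag_red, tag_yellow, tag_green, tag_white's own z axis and vertical below 0.1 rad and x of tag_yellow in the frame of home_yellow above -0.006 m and horizontal distance between tag_yellow and home_yellow below 0.01 m and z of tag_yellow in the frame of home_yellow below 0.004 m and x of tag_green in the frame of home_green above -0.006 m and horizontal distance between tag_green and home_green below 0.01 m and z of tag_green in the frame of home_green below 0.004 m and x of tag_white in the frame of home_white above -0.006 m and horizontal distance between tag_white and home_white below 0.01 m and z of tag_white in the frame of home_white below 0.004 m and linear speed of each of tag_red, tag_yellow, tag_green, tag_white below 0.02 m/s and value of joint rack_knob below 0.2 rad); the robot touches nothing.
It fails at once if the pipe coupling, the torch or the tin is moved more than 3 cm or tipped over (distance of any of drain_coupling, torch, token_tin from where it was at the start of the episode above 0.03 m or angle between any of drain_coupling, torch, token_tin's own z axis and vertical above 0.5 rad).
Of tag_red, tag_yellow, tag_green, tag_white only 3 to 4 are there at a start; the rules pass over those that are not, and their reading is None.
At some moment in a run one of tag_red, tag_yellow, tag_green, tag_white may be knocked a few centimetres aside while the robot is not near it.
Once in a run the grip may slacken for a moment while it holds something.
It also fails if it takes over 208 s, if anything falls off the work surface, if the arm or the gripper's body presses on something with over 40 N, if the wrist force passes 120 N, or if a joint passes its speed limit or range.

### The arm

A 6-joint arm with a two-finger parallel gripper is mounted at the origin on a cart in front of the work surface, level with it; the furniture and walls round the work are solid. World frame = base frame: x ahead of the robot, y to its left, z up, the work surface at z = 0. Lengths are in mm, angles in rad, forces in N, time in s.
With the tool pointing down it reaches from about 275 to 725 mm from the base axis. Payload 15.9 kg.
Tool frame: the origin (TCP) lies midway between the tips of the shut fingers; the grasp point (between the pads) lies 19 mm behind it (arm.grip_depth is the distance from the TCP to the grasp point, in mm); z points along the fingers, y is the line along which they close (so a half turn about z gives the same grasp; the last joint's range is limited). The gripper opens to 85 mm and grips with 20 to 120 N. Pads are 22 mm wide; open, the fingers measure 114 mm over their backs; the gripper's body (76 mm by 85 mm) begins 54 mm behind the grasp point. The pads swing forward as they close: fully open they stand 13 mm farther back than shut.
Start: joints at [1.271, 0.213, -0.034, 1.323, 0, 1.571], TCP at [147.659, 477.684, 231.306] pointing down, gripper open.
Joint ranges: [-2.98, 2.98], [-0.74, 1.72], [-1.14, 1.35], [-2.1, 2.04], [-1.57, 1.44], [-3.14, 3.14]. Speed limits (rad/s): [1.89, 1.89, 2.39, 2.57, 3.14, 3.14].

### API

Orientations are given as a unit quaternion [w, x, y, z].
In Python, from cell import arm, optics, hand_in gives the robot as it stands. The module is installed in compiled form; this text tells all that it offers.
- The arm moves only by the shell command python3 -m creep 'ROWS' [OPENING] [FORCE]. ROWS is JSON, a list of rows, each a list of 2 entries, a list of its own where there are three numbers: the shift along the tool's x, y, z in m, then the turn about the tool's z in rad. In form: [[[x, y, z], spin], ...]. A call has 1 to 20 rows; each row is the pose to reach, as a shift and turn from the pose commanded when the call began, along the tool's axes at that moment; what a row does not reach only later rows make up. A row lasts 1/12 s, in which the tool goes at most 41.7 mm and 7.16 degrees, less where a joint would pass 70% of its speed; a pose out of reach is approached as far as the arm can. A call with a gripper value outside its range is refused whole. OPENING is the finger opening in m, from 0 to 0.0854, set as the call begins (- or left out, the last holds). The fingers move at their own pace and stop on an object; FORCE is the grip in N (left out, the last holds). Time passes only in rows, so rows that repeat a pose let the fingers close. It gives the time, the measured TCP pose, the force, the opening and the grip force at its end, in the units of the state.
- arm.get_state(): the state, without advancing time (a new reading comes with each control period).
- optics.read_camera(name): name is "side" or "top"; returns a dict with "img" (480x640x3 uint8, red, green, blue), "fx", "fy", "cx", "cy" (pixels), "R" (3x3) and "t" (3): a world point X has camera coordinates R X + t. Camera axes: x right, y down, z forward; pixel columns grow to the right and rows downward; lengths in mm; the calibration is good to about 2 mm. A picture is of the moment at which its call begins. There is no depth.
- hand_in(): hands the job in; it is judged then, once.
The state is a dict: "time": time; "joints": joint angles; "qvel": joint speeds; "joint_efforts": joint torques, N m; "tcp_pos": TCP position; "tcp_rot": TCP orientation; "wrist_force": force on the tool from outside, world axes, zero at the start; "moment": the same for the moment, N m; "grip_width": finger opening in mm; "grip_force": force on a finger pad.
Only numpy, scipy, OpenCV 4.12 (cv2) and the standard library are available. Lean on these libraries where they do the work, as an engineer would, in place of code of your own. Each camera call takes 0.05 s, during which the arm holds its last target. There are 200 camera calls.

## Working session

There is one attempt and no reset: what is moved stays moved. The work goes in short steps, Python scripts to look and compute and a shell command to move; the robot and the scene stay as the last step left them, time stands still between calls to the robot, and variables do not carry over. Pictures are saved under pics/ and viewed, at most 14 in all, crops included, and the job is handed in when it is done.

```bash
mkdir -p pics; python3 - <<'E'
from cell import arm,optics
import cv2
for n in("top","side"):
    c=optics.read_camera(n);cv2.imwrite(f"pics/{n}0.png",c["img"][:,:,::-1]);print(n,c["fx"],c["fy"],c["cx"],c["cy"],c["R"],c["t"])
print(arm.get_state())
E
```

```text
top 599.3310916004698 599.3310916004698 321.32672443977987 231.50166527094626 [[ 0.02409236 -0.9996457  -0.01131556]
 [-0.98998413 -0.02228146 -0.13940929]
 [ 0.13910777  0.01456093 -0.99017019]] [  18.75450779  606.3939506  1447.815584  ]
side 568.2305961111531 568.2305961111531 324.7880770379694 238.43867792813063 [[-0.97144686 -0.23720195  0.00512181]
 [-0.16085275  0.64258727 -0.74913817]
 [ 0.17440582 -0.72857178 -0.66239397]] [ 580.10897406  136.05564505 1536.48467239]
{'time': 0.1, 'joints': array([ 1.27098200e+00,  2.13335598e-01, -3.49450710e-02,  1.32352292e+00,
        1.77810036e-05,  1.57078912e+00]), 'qvel': array([ 8.18406384e-04, -1.46138574e-03,  1.63366448e-03,  1.45140159e-03,
       -1.36771695e-03, -6.26636103e-05]), 'joint_efforts': array([-3.34607580e-05, -6.87247109e+01,  4.87806737e+01,  1.22044797e-02,
       -8.89106150e-05, -2.60186300e-05]), 'tcp_pos': array([147.57859711, 477.41443284, 230.87169047]), 'tcp_rot': array([-8.40083646e-05,  1.49342758e-01,  9.88785359e-01, -4.96656904e-04]), 'wrist_force': array([ 0.34764521, -0.2903754 , -0.17548509]), 'moment': array([-0.06002327,  0.00955354,  0.01072576]), 'grip_force': 0.0, 'grip_width': 85.48300319445383}
```

View pics/top0.png

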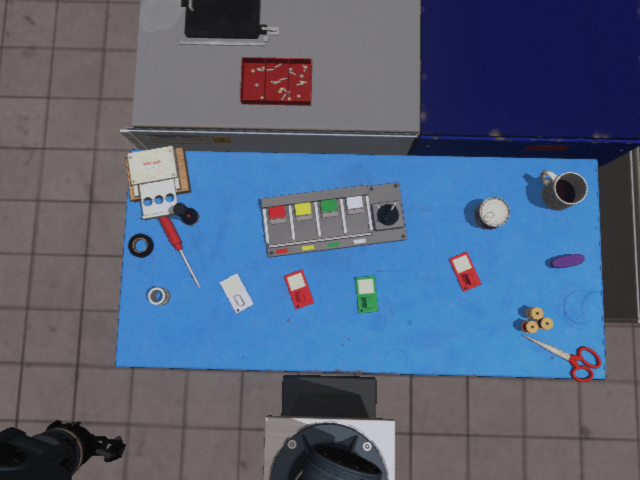

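View pics/side0.png

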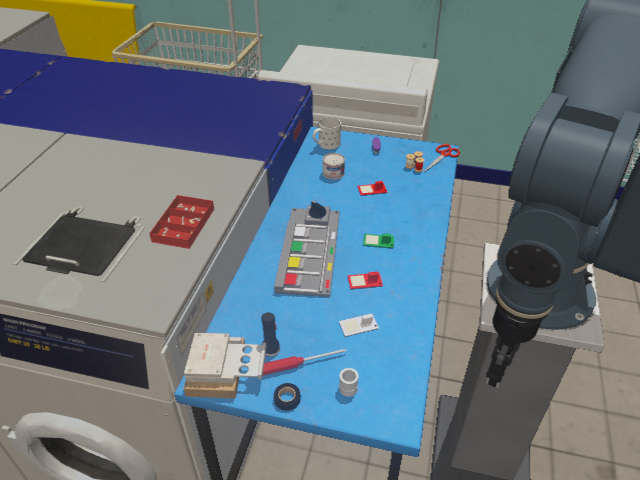

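The red look-alikes are at (299,290) and (465,272). The base axis is near (325,460), so the left one is nearer. I also see green at (367,294), white at (236,293) and no yellow. Next is one close crop.

```bash
python3 - <<'E'
import cv2
i=cv2.imread("pics/top0.png")[175:320,212:412]
cv2.imwrite("pics/crop0.png",cv2.resize(i,None,fx=4,fy=4,interpolation=cv2.INTER_CUBIC))
E
cat > h.py <<'E'
import numpy as np
from cell import arm,optics
from scipy.spatial.transform import Rotation as Ro
C={}
def cam(n="top"):
    C[n]=optics.read_camera(n); return C[n]
def px2w(u,v,z,c):
    d=c["R"].T@np.array([(u-c["cx"])/c["fx"],(v-c["cy"])/c["fy"],1.]); o=-c["R"].T@c["t"]
    return (o+d*(z-o[2])/d[2])
def w2px(X,c):
    p=c["R"]@np.array(X,float)+c["t"]; return np.array([c["fx"]*p[0]/p[2]+c["cx"],c["fy"]*p[1]/p[2]+c["cy"]])
def tool():
    s=arm.get_state(); q=s["tcp_rot"]; return s,Ro.from_quat([q[1],q[2],q[3],q[0]])
def go(x,y,z,yaw):
    """shift to TCP target; yaw = world direction of tool y (mod pi), tool down"""
    s,R=tool(); d=R.inv().apply(np.array([x,y,z])-s["tcp_pos"])
    ty=R.apply([0,1,0]); cur=np.arctan2(ty[1],ty[0]); e=(yaw-cur+np.pi/2)%np.pi-np.pi/2
    print("shift m",np.round(d/1000,4),"spin",round(-e,3),"yaw now",round(cur,3),"j6",round(s["joints"][5],2),"tilt",np.round(R.apply([0,0,1]),3), "tcp",np.round(s["tcp_pos"],1))
E
```

```text
(no output)
```

View pics/crop0.png

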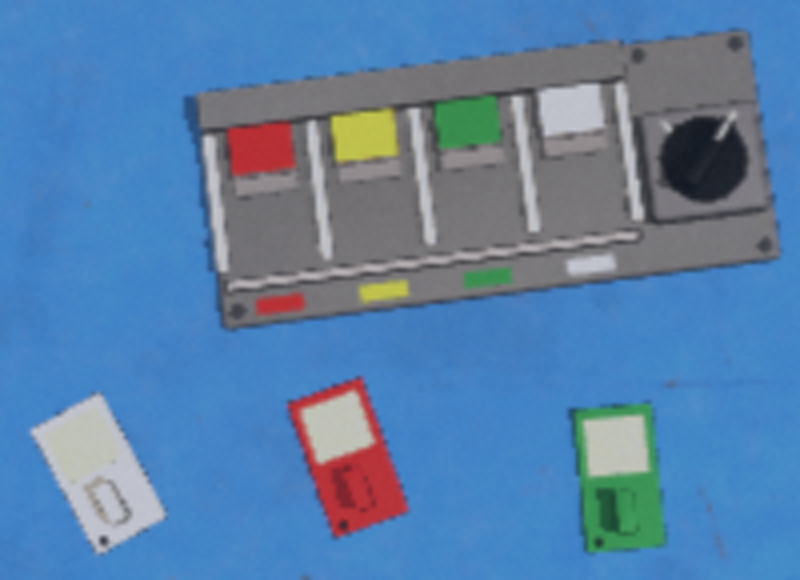

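The crop shows the rack with its knob at (704,158) and its pointer turned to the right, which is locked. It also shows the white, red and green tags, noses up. I'll fit the poses from these corners.

```bash
cat > poses.py <<'E'
from h import *
def rigid(P,Q):
    P,Q=np.array(P,float),np.array(Q,float); a=P-P.mean(0); b=Q-Q.mean(0)
    th=np.arctan2((a[:,0]*b[:,1]-a[:,1]*b[:,0]).sum(),(a*b).sum())
    R=np.array([[np.cos(th),-np.sin(th)],[np.sin(th),np.cos(th)]]); t=Q.mean(0)-R@P.mean(0)
    return th,t,R,Q-(P@R.T+t)
def crop(pts,z,c,f=4,o=(212,175)): return [px2w(u/f+o[0],v/f+o[1],z,c)[:2] for u,v in pts]
T=[(45,25),(45,-25),(-45,-25),(-45,25)]
E
python3 - <<'E'
from poses import *
np.set_printoptions(precision=1,suppress=True)
c=cam()
Q=crop([(198,93),(748,30),(778,258),(224,328)],12,c)+crop([(281,304),(384,291),(488,278),(591,265)],12,c)+crop([(228,287),(640,236)],17,c)
P=[(75,165.5),(75,-190.5),(-75,-190.5),(-75,165.5),(-62,128),(-62,62),(-62,-4),(-62,-70),(-49,161),(-49,-103)]
for sel in ([0,1,2,3],[1,2,3]):
    th,t,R,r=rigid([P[i] for i in sel],[Q[i] for i in sel]);print("rack",th,t,r.ravel(),"knob",R@[0,-148]+t)
print((np.array(Q)-t)@R)
for z in (41,54,67): print("knob px",z,(np.array(crop([(704,158)],z,c))-t)@R)
for n,p in dict(white=[(32,431),(100,393),(165,517),(100,553)],red=[(289,402),(362,378),(408,513),(336,537)],green=[(573,409),(652,404),(664,547),(588,551)]).items():
    a,tt,RR,r=rigid(T,crop(p,5,c)); print(n,round(a,3),tt,"tab",RR@[-22,0]+tt,"dist",np.linalg.norm(tt),"res",r.ravel())
print("far red",px2w(465,272,5,c), "torch?",px2w(186,213,123,c),"coup",px2w(158,296,50,c),"tin",px2w(493,212,58,c))
E
```

```text
rack 0.14309866653013215 [640.9  14.8] [ 1.1 -0.7 -0.9  0.3  0.7  1.9 -1.  -1.5] knob [ 662.  -131.7]
rack 0.14640225119845032 [640.2  15.1] [-0.8 -0.3  0.7  1.8  0.1 -1.5] knob [ 661.8 -131.3]
[[  77.1  164. ]
 [  74.1 -190.7]
 [ -74.1 -188.9]
 [ -75.1  164. ]
 [ -64.4  126.6]
 [ -64.2   61. ]
 [ -64.1   -5.3]
 [ -63.9  -71. ]
 [ -50.1  158.3]
 [ -50.  -103.8]]
knob px 41 [[  -9.3 -147.8]]
knob px 54 [[ -11.3 -146.2]]
knob px 67 [[ -13.3 -144.6]]
white 0.536 [449.2 242.4] tab [430.3 231.2] dist 510.4264688685125 res [-0.4 -0.9 -1.   0.2 -0.4  1.9  1.8 -1.2]
red 0.357 [462.9  85.7] tab [442.3  78. ] dist 470.7904784720971 res [ 0.4 -0.5 -0.8  0.7 -0.5  0.9  0.9 -1.2]
green 0.102 [454.3 -84.6] tab [432.4 -86.8] dist 462.1005374398155 res [ 0.   0.2 -0.8  0.3 -0.4  0.9  1.1 -1.4]
far red [ 516.2 -330.9    5. ] torch? [631.5 353.1 123. ] coup [436.6 428.2  50. ] tin [ 661.7 -389.1   58. ]
```

The knob doesn't sit at rack x=0; it fits about −9. I'll check the poses against the side view with an overlay.

```bash
python3 - <<'E'
from poses import *
import cv2
c=cam("side");f=4;o=(265,190)
im=cv2.resize(np.ascontiguousarray(c["img"][190:340,265:410,::-1]),None,fx=4,fy=4,interpolation=cv2.INTER_CUBIC)
def dot(X,col=(255,0,255)):
    p=(w2px(X,c)-o)*f; cv2.circle(im,(int(p[0]),int(p[1])),2,col,-1)
a=0.1445;t=np.array([640.5,14.5]);R=np.array([[np.cos(a),-np.sin(a)],[np.sin(a),np.cos(a)]])
for p in [(75,165.5),(75,-190.5),(-75,-190.5),(-75,165.5)]: dot([*(R@p+t),12])
for p in [(-62,128),(-62,62),(-62,-4),(-62,-70)]: dot([*(R@p+t),12],(0,0,0))
dot([*(R@[-9.3,-148]+t),41]);dot([*(R@[-9.3,-148]+t),67],(0,255,255))
for a,tt in ((.536,(449.2,242.4)),(.357,(462.9,85.7)),(.102,(454.3,-84.6))):
    R=np.array([[np.cos(a),-np.sin(a)],[np.sin(a),np.cos(a)]])
    for p in T: dot([*(R@p+tt),5])
    for p in [(-9,6),(-9,-6),(-35,-6),(-35,6)]: dot([*(R@p+tt),29],(0,255,255))
cv2.imwrite("pics/s1.png",im)
E
```

```text
(no output)
```

View pics/s1.png

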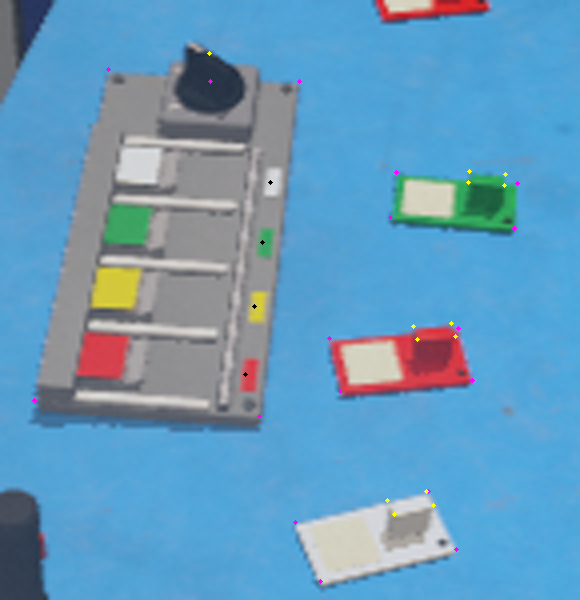

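Overlay agrees within about 1 px (2–3 mm). The knob centre is at about (653,−133). I'm heading there now.

```bash
python3 -c "
from h import *
go(652.6,-133.3,130,1.015)"
```

```text
shift m [-0.6628 -0.4344  0.1013] spin 0.256 yaw now 1.271 j6 1.57 tilt [-0.    -0.001 -1.   ] tcp [147.6 477.5 231. ]
```

```bash
W='[[-0.6628,-0.4344,0.05],0.256]'; python3 -m creep '[[[-0.6628,-0.4344,0.0],0.256],[[-0.6628,-0.4344,0.0],0.256],[[-0.6628,-0.4344,0.0],0.256],[[-0.6628,-0.4344,0.0],0.256],[[-0.6628,-0.4344,0.0],0.256],[[-0.6628,-0.4344,0.0],0.256],[[-0.6628,-0.4344,0.0],0.256],[[-0.6628,-0.4344,0.0],0.256],[[-0.6628,-0.4344,0.0],0.256],[[-0.6628,-0.4344,0.0],0.256],[[-0.6628,-0.4344,0.0],0.256],[[-0.6628,-0.4344,0.0],0.256],[[-0.6628,-0.4344,0.0],0.256],[[-0.6628,-0.4344,0.0],0.256],[[-0.6628,-0.4344,0.0],0.256],[[-0.6628,-0.4344,0.0],0.256],[[-0.6628,-0.4344,0.0],0.256],[[-0.6628,-0.4344,0.0],0.256],[[-0.6628,-0.4344,0.0],0.256],[[-0.6628,-0.4344,0.0],0.256]]' 0.06
python3 -m creep '[[[0,0,0],0],[[0,0,0],0],[[0,0,0],0],[[0,0,0],0]]'; python3 -c "
from h import *
go(652.6,-133.3,46,1.015)"
```

```text
time: 1.87
tcp_pos: [655.4, -138.5, 228.0]
tcp_rot: [-0.001, 0.276, 0.961, -0.001]
wrist_force: [-0.8, 0.1, -0.9]
grip_width: 60.2
grip_force: 0.0
time: 2.2
tcp_pos: [652.1, -131.9, 232.1]
tcp_rot: [0.0, 0.274, 0.962, 0.0]
wrist_force: [0.3, 0.1, 0.5]
grip_width: 60.2
grip_force: 0.0
shift m [-0.001  -0.001   0.1861] spin 0.001 yaw now 1.016 j6 0.35 tilt [ 0.001 -0.    -1.   ] tcp [ 652.1 -131.9  232.1]
```

```bash
python3 -m creep '[[[-0.001,-0.001,0.04],0],[[-0.001,-0.001,0.08],0],[[-0.001,-0.001,0.12],0],[[-0.001,-0.001,0.15],0],[[-0.001,-0.001,0.17],0],[[-0.001,-0.001,0.186],0],[[-0.001,-0.001,0.186],0],[[-0.001,-0.001,0.186],0],[[-0.001,-0.001,0.186],0],[[-0.001,-0.001,0.186],0]]'
python3 - <<'E'
from h import *
import cv2
a=cam("top")["img"][170:260,340:440];b=cam("side")["img"][170:260,270:370]
cv2.imwrite("pics/k1.png",cv2.resize(np.hstack([a,b])[:,:,::-1],None,fx=4,fy=4,interpolation=cv2.INTER_CUBIC))
E
```

```text
time: 3.03
tcp_pos: [653.8, -134.4, 47.3]
tcp_rot: [0.001, 0.274, 0.962, 0.0]
wrist_force: [-0.0, -0.2, 0.9]
grip_width: 60.3
grip_force: 0.0
```

View pics/k1.png

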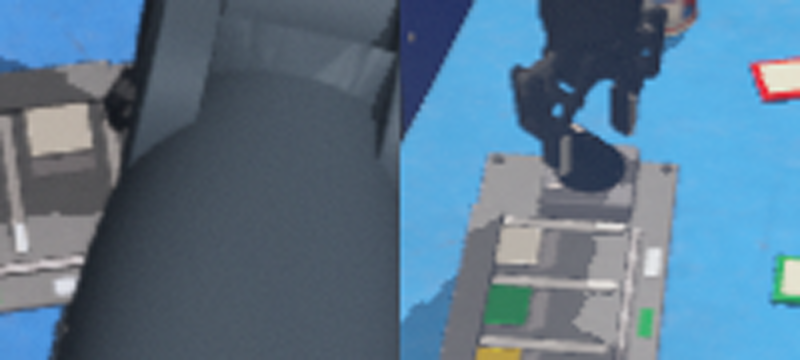

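The fingers straddle the grip bar (bar at about (575,150) in the side half). Closing now.

```bash
python3 -m creep '[[[0,0,0],0],[[0,0,0],0],[[0,0,0],0],[[0,0,0],0],[[0,0,0],0],[[0,0,0],0],[[0,0,0],0],[[0,0,0],0],[[0,0,0],0],[[0,0,0],0]]' 0 40
```

```text
time: 3.97
tcp_pos: [653.3, -134.0, 45.6]
tcp_rot: [0.0, 0.274, 0.962, 0.0]
wrist_force: [0.8, 4.8, 3.0]
grip_width: 11.2
grip_force: 41.7
```

```bash
python3 -m creep '[[[0,0,0],-0.1],[[0,0,0],-0.2],[[0,0,0],-0.3],[[0,0,0],-0.4],[[0,0,0],-0.5],[[0,0,0],-0.6],[[0,0,0],-0.7],[[0,0,0],-0.8],[[0,0,0],-0.9],[[0,0,0],-1.0],[[0,0,0],-1.1],[[0,0,0],-1.2],[[0,0,0],-1.3],[[0,0,0],-1.4],[[0,0,0],-1.4],[[0,0,0],-1.4],[[0,0,0],-1.4],[[0,0,0],-1.4]]' 0 60
python3 - <<'E'
from h import *
s,R=tool();print(s["moment"],s["joints"][5]);go(653,-134,46,2.415)
E
```

```text
time: 5.47
tcp_pos: [653.5, -134.5, 45.6]
tcp_rot: [0.001, -0.409, 0.913, -0.0]
wrist_force: [5.5, 1.0, 4.0]
grip_width: 10.6
grip_force: 62.8
[ 0.13249235 -1.23307028  0.09845998] -1.0448522836902299
shift m [-0.0001  0.0007 -0.0004] spin -0.002 yaw now 2.413 j6 -1.04 tilt [ 0.001 -0.    -1.   ] tcp [ 653.5 -134.5   45.6]
```

```bash
python3 -m creep '[[[0,0,0],0],[[0,0,0],0],[[0,0,0],0],[[0,0,0],0],[[0,0,-0.03],0],[[0,0,-0.07],0],[[0,0,-0.11],0],[[0,0,-0.15],0],[[0,0,-0.15],0],[[0,0,-0.15],0]]' 0.05
python3 -c "
from h import *
go(430,-280,196,0.102+1.571)"
```

```text
time: 6.3
tcp_pos: [654.1, -134.8, 197.9]
tcp_rot: [0.002, -0.409, 0.912, -0.001]
wrist_force: [1.0, -0.6, -0.3]
grip_width: 49.9
grip_force: 0.0
shift m [0.2574 0.0709 0.0011] spin 0.742 yaw now 2.415 j6 -1.05 tilt [ 0.004 -0.001 -1.   ] tcp [ 654.1 -134.8  197.9]
```

```bash
python3 -m creep '[[[0.04,0.011,0],0.12],[[0.08,0.022,0],0.24],[[0.12,0.033,0],0.36],[[0.16,0.044,0],0.48],[[0.2,0.055,0],0.6],[[0.23,0.065,0],0.7],[[0.257,0.071,0],0.742],[[0.257,0.071,0],0.742],[[0.257,0.071,0],0.742],[[0.257,0.071,0],0.742]]'
python3 - <<'E'
from h import *
import cv2
i=cam("top")["img"][175:320,212:412,::-1]
cv2.imwrite("pics/c2.png",cv2.resize(i,None,fx=4,fy=4,interpolation=cv2.INTER_CUBIC))
E
```

```text
time: 7.13
tcp_pos: [429.0, -279.1, 194.6]
tcp_rot: [-0.0, -0.051, 0.999, 0.0]
wrist_force: [0.1, -0.6, -0.2]
grip_width: 50.1
grip_force: 0.0
```

View pics/c2.png

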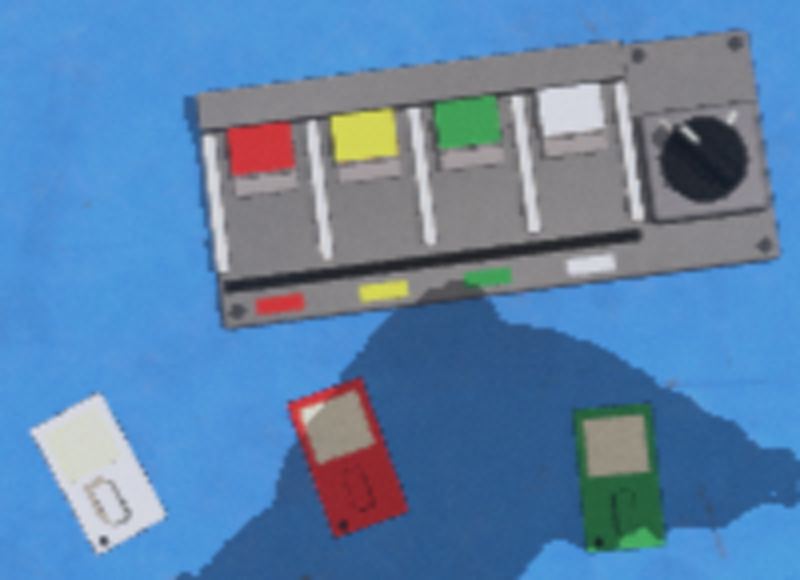

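Gate sunk (dark slot), knob open, tags unmoved. Now the green tab.

```bash
python3 -c "
from h import *
go(432.4,-86.8,8,0.102+1.571)"
```

```text
shift m [-0.0229  0.1906  0.1868] spin 0.001 yaw now 1.674 j6 -0.68 tilt [-0.001  0.001 -1.   ] tcp [ 429.4 -278.8  194.7]
```

```bash
python3 -m creep '[[[-0.005,0.04,0.01],0],[[-0.01,0.08,0.03],0],[[-0.015,0.12,0.05],0],[[-0.02,0.155,0.07],0],[[-0.023,0.18,0.09],0],[[-0.023,0.19,0.11],0],[[-0.023,0.1906,0.13],0],[[-0.023,0.1906,0.15],0],[[-0.023,0.1906,0.17],0],[[-0.023,0.1906,0.187],0],[[-0.023,0.1906,0.187],0],[[-0.023,0.1906,0.187],0],[[-0.023,0.1906,0.187],0]]'
python3 -m creep '[[[0,0,0],0],[[0,0,0],0],[[0,0,0],0],[[0,0,0],0],[[0,0,0],0],[[0,0,0],0],[[0,0,0],0],[[0,0,0],0],[[0,0,0],0],[[0,0,0],0]]' 0 40
python3 -c "
from h import *
go(432.4,-86.8,8,0.102+1.571)"
```

```text
time: 8.27
tcp_pos: [433.2, -87.1, 9.0]
tcp_rot: [0.0, -0.052, 0.999, -0.0]
wrist_force: [0.1, 0.2, 0.1]
grip_width: 49.8
grip_force: 0.0
time: 9.1
tcp_pos: [433.1, -87.5, 9.1]
tcp_rot: [0.001, -0.051, 0.999, -0.0]
wrist_force: [-1.5, 0.8, 8.3]
grip_width: 10.9
grip_force: 39.9
shift m [0.0006 0.0008 0.0011] spin -0.0 yaw now 1.673 j6 -0.3 tilt [ 0.001 -0.    -1.   ] tcp [433.1 -87.5   9.1]
```

```bash
cat >> poses.py <<'E'
A=0.1445; TR=np.array([640.5,14.5]); RR=np.array([[np.cos(A),-np.sin(A)],[np.sin(A),np.cos(A)]])
def lane(y,short,z): p=RR@[5-22-short,y]+TR; print(np.round(p,1)); go(p[0],p[1],z,A+np.pi/2)
E
python3 -c "
from poses import *
lane(-4,55,60)"
```

```text
[5.698e+02 2.000e-01]
shift m [-0.145   0.0733 -0.0508] spin -0.042 yaw now 1.673 j6 -0.3 tilt [ 0.001 -0.    -1.   ] tcp [433.1 -87.5   9.1]
```

```bash
python3 -m creep '[[[0,0,-0.015],0],[[0,0,-0.03],0],[[0,0,-0.051],0],[[-0.03,0.015,-0.051],-0.01],[[-0.06,0.03,-0.051],-0.02],[[-0.09,0.045,-0.051],-0.03],[[-0.12,0.06,-0.051],-0.042],[[-0.145,0.073,-0.051],-0.042],[[-0.145,0.073,-0.051],-0.042],[[-0.145,0.073,-0.051],-0.042],[[-0.145,0.073,-0.051],-0.042]]'
python3 - <<'E'
from poses import *
import cv2
lane(-4,55,22)
a=cam("top")["img"][195:295,270:400];b=cam("side")["img"][190:290,270:400]
cv2.imwrite("pics/g1.png",cv2.resize(np.hstack([a,b])[:,:,::-1],None,fx=3,fy=3,interpolation=cv2.INTER_CUBIC))
E
```

```text
time: 10.02
tcp_pos: [568.8, -0.2, 59.2]
tcp_rot: [-0.0, -0.072, 0.997, -0.0]
wrist_force: [-0.3, 0.0, -1.0]
grip_width: 11.1
grip_force: 39.2
[5.698e+02 2.000e-01]
shift m [-0.0011  0.0002  0.0372] spin -0.0 yaw now 1.715 j6 -0.14 tilt [-0.001 -0.    -1.   ] tcp [ 5.688e+02 -2.000e-01  5.920e+01]
```

View pics/g1.png

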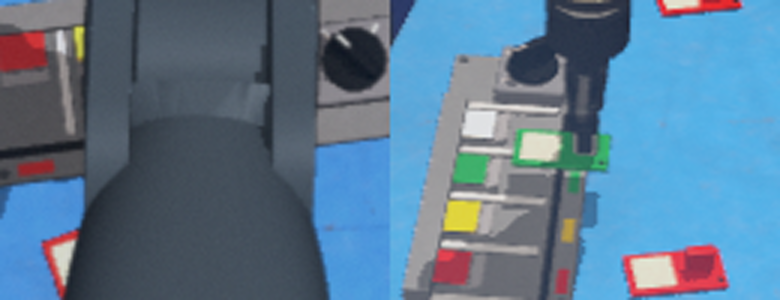

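The green tag is held level above its lane (side half, about (560,150)). Lowering to the bed.

```bash
python3 -m creep '[[[-0.001,0,0.01],0],[[-0.001,0,0.02],0],[[-0.001,0,0.03],0],[[-0.001,0,0.0375],0],[[-0.001,0,0.0375],0],[[-0.001,0,0.0375],0],[[-0.001,0,0.0375],0]]'
python3 - <<'E'
from poses import *
import cv2
lane(-4,0,21.2)
b=cam("side")["img"][195:295,270:400]
cv2.imwrite("pics/g2.png",cv2.resize(b[:,:,::-1],None,fx=5,fy=5,interpolation=cv2.INTER_CUBIC))
E
```

```text
time: 10.7
tcp_pos: [569.9, 0.1, 21.1]
tcp_rot: [-0.0, -0.072, 0.997, 0.0]
wrist_force: [0.2, 0.1, -0.4]
grip_width: 11.0
grip_force: 41.0
[624.3   8.1]
shift m [-0.0549  0.0001 -0.0001] spin -0.0 yaw now 1.715 j6 -0.14 tilt [-0.001  0.    -1.   ] tcp [5.699e+02 1.000e-01 2.110e+01]
```

View pics/g2.png

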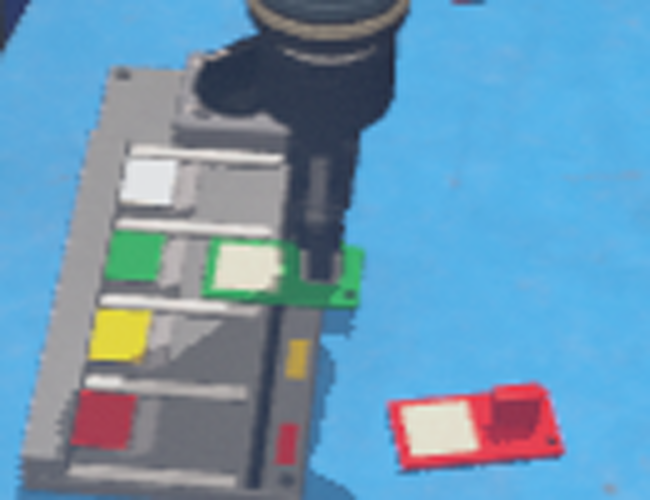

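The green tag lies on the bed between its strips, nose at (210,268) short of the flare. Slide it in.

```bash
python3 -m creep '[[[-0.006,0,0],0],[[-0.012,0,0],0],[[-0.018,0,0],0],[[-0.024,0,0],0],[[-0.03,0,0],0],[[-0.035,0,0],0],[[-0.04,0,0],0],[[-0.044,0,0],0],[[-0.048,0,0],0],[[-0.051,0,0],0],[[-0.054,0,0],0],[[-0.056,0,0],0],[[-0.058,0,0],0],[[-0.058,0,0],0],[[-0.058,0,0],0]]' 0 60
python3 -c "
from poses import *
lane(-4,0,21.2)"
```

```text
time: 12.0
tcp_pos: [625.1, 8.0, 21.0]
tcp_rot: [-0.003, -0.072, 0.997, -0.0]
wrist_force: [-16.3, -3.1, 1.2]
grip_width: 10.6
grip_force: 64.4
[624.3   8.1]
shift m [ 0.0009  0.0002 -0.0002] spin -0.0 yaw now 1.715 j6 -0.13 tilt [-0.005 -0.001 -1.   ] tcp [625.1   8.   21. ]
```

```bash
python3 -m creep '[[[0.003,0,0],0],[[0.003,0,0],0],[[0.003,0,0],0],[[0.003,0,0],0],[[0.003,0,-0.03],0],[[0.003,0,-0.07],0],[[0.003,0,-0.11],0],[[0.003,0,-0.14],0],[[0.043,0.005,-0.14],0],[[0.083,0.005,-0.14],0],[[0.12,-0.03,-0.14],0],[[0.14,-0.07,-0.14],0],[[0.15,-0.11,-0.14],0],[[0.15,-0.15,-0.14],0],[[0.15,-0.19,-0.14],0],[[0.15,-0.23,-0.14],0],[[0.15,-0.25,-0.14],0],[[0.15,-0.25,-0.14],0],[[0.15,-0.25,-0.14],0]]' 0.03
python3 - <<'E'
from h import *
import cv2
i=cam("top")["img"][175:320,212:412,::-1]
cv2.imwrite("pics/c3.png",cv2.resize(i,None,fx=4,fy=4,interpolation=cv2.INTER_CUBIC))
go(442.3,78,8,.357+np.pi/2)
E
```

```text
time: 13.58
tcp_pos: [515.4, -261.8, 161.7]
tcp_rot: [0.0, -0.071, 0.997, -0.0]
wrist_force: [-0.4, 1.4, 0.0]
grip_width: 29.9
grip_force: 0.0
shift m [0.0239 0.3456 0.1538] spin -0.214 yaw now 1.714 j6 -0.61 tilt [ 0.  0. -1.] tcp [ 515.3 -260.6  161.8]
```

View pics/c3.png

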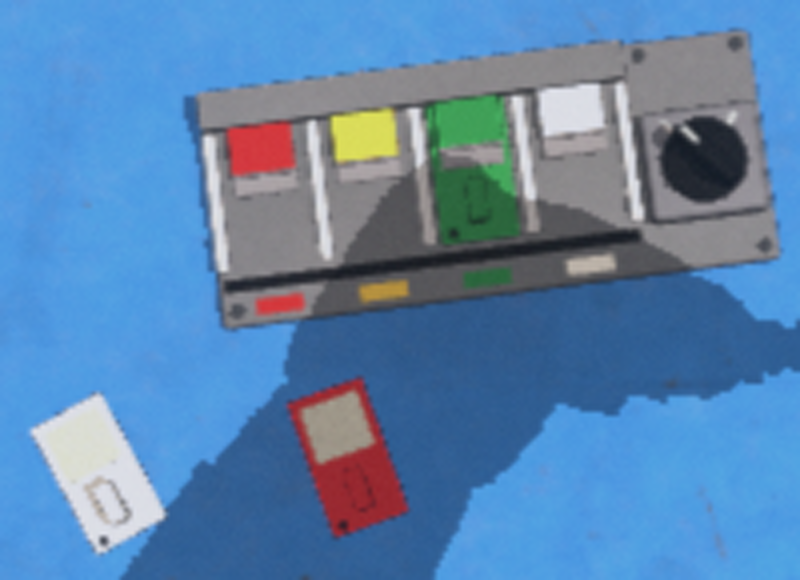

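Green is home (tail at y≈240, clear of the gate slot), and red and white have not moved. Now red.

```bash
python3 -m creep '[[[0.003,0.04,0],-0.03],[[0.006,0.08,0],-0.06],[[0.009,0.12,0],-0.09],[[0.012,0.16,0],-0.12],[[0.015,0.2,0],-0.15],[[0.018,0.24,0.01],-0.18],[[0.021,0.28,0.03],-0.214],[[0.024,0.32,0.05],-0.214],[[0.024,0.345,0.07],-0.214],[[0.024,0.3456,0.09],-0.214],[[0.024,0.3456,0.11],-0.214],[[0.024,0.3456,0.13],-0.214],[[0.024,0.3456,0.153],-0.214],[[0.024,0.3456,0.153],-0.214],[[0.024,0.3456,0.153],-0.214],[[0.024,0.3456,0.153],-0.214]]' 0.05
python3 -m creep '[[[0,0,0],0],[[0,0,0],0],[[0,0,0],0],[[0,0,0],0],[[0,0,0],0],[[0,0,0],0],[[0,0,0],0],[[0,0,0],0],[[0,0,0],0],[[0,0,0],0]]' 0 50
python3 -c "
from poses import *
lane(128,55,60)"
```

```text
time: 14.97
tcp_pos: [442.1, 78.6, 10.1]
tcp_rot: [0.001, -0.179, 0.984, 0.0]
wrist_force: [0.1, 0.7, 1.2]
grip_width: 50.1
grip_force: 0.0
time: 15.8
tcp_pos: [442.4, 78.1, 9.7]
tcp_rot: [0.001, -0.178, 0.984, 0.0]
wrist_force: [-6.6, -0.3, 25.7]
grip_width: 10.9
grip_force: 54.0
[550.8 130.8]
shift m [-0.12    0.0113 -0.0501] spin 0.214 yaw now 1.929 j6 -0.18 tilt [ 0.001  0.    -1.   ] tcp [442.4  78.1   9.7]
```

```bash
python3 -m creep '[[[0,0,-0.015],0],[[0,0,-0.03],0],[[0,0,-0.05],0],[[-0.03,0.003,-0.05],0.06],[[-0.06,0.006,-0.05],0.12],[[-0.09,0.009,-0.05],0.18],[[-0.12,0.0113,-0.05],0.214],[[-0.12,0.0113,-0.05],0.214],[[-0.12,0.0113,-0.05],0.214],[[-0.12,0.0113,-0.05],0.214]]'
python3 -c "
from poses import *
lane(128,55,21.3)"
```

```text
time: 16.63
tcp_pos: [549.6, 130.5, 58.7]
tcp_rot: [-0.0, -0.072, 0.997, -0.0]
wrist_force: [-0.2, 0.6, -0.6]
grip_width: 10.9
grip_force: 49.6
[550.8 130.8]
shift m [-0.0012  0.0002  0.0374] spin 0.0 yaw now 1.715 j6 0.09 tilt [-0.001 -0.    -1.   ] tcp [549.6 130.5  58.7]
```

```bash
python3 -m creep '[[[-0.001,0,0.01],0],[[-0.001,0,0.02],0],[[-0.001,0,0.03],0],[[-0.001,0,0.0375],0],[[-0.001,0,0.0375],0],[[-0.001,0,0.0375],0],[[-0.001,0,0.0375],0]]'
python3 - <<'E'
from poses import *
import cv2
lane(128,0,21.2)
b=cam("side")["img"][215:315,250:380]
cv2.imwrite("pics/r2.png",cv2.resize(b[:,:,::-1],None,fx=5,fy=5,interpolation=cv2.INTER_CUBIC))
E
```

```text
time: 17.22
tcp_pos: [550.8, 130.7, 20.7]
tcp_rot: [-0.0, -0.072, 0.997, -0.0]
wrist_force: [0.1, 0.6, -0.6]
grip_width: 10.6
grip_force: 53.3
[605.2 138.7]
shift m [-0.0551  0.0001 -0.0005] spin -0.0 yaw now 1.715 j6 0.09 tilt [-0.001 -0.    -1.   ] tcp [550.8 130.7  20.7]
```

View pics/r2.png

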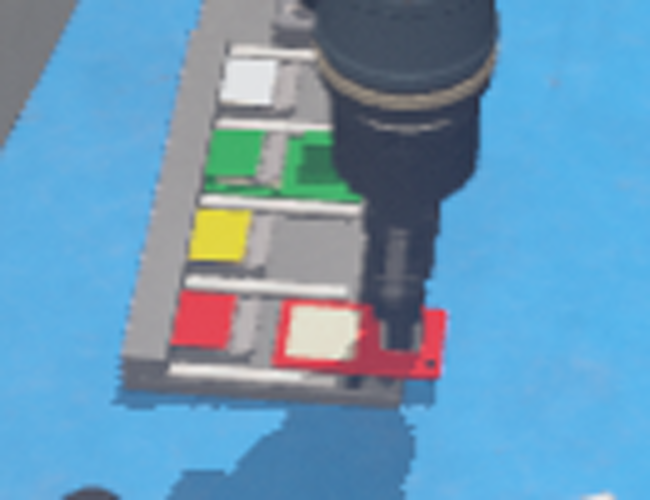

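The red tag is on the bed with its nose at (277,335), between the strips. Slide it in.

```bash
python3 -m creep '[[[-0.006,0,0],0],[[-0.012,0,0],0],[[-0.018,0,0],0],[[-0.024,0,0],0],[[-0.03,0,0],0],[[-0.035,0,0],0],[[-0.04,0,0],0],[[-0.044,0,0],0],[[-0.048,0,0],0],[[-0.051,0,0],0],[[-0.054,0,0],0],[[-0.056,0,0],0],[[-0.058,0,0],0],[[-0.058,0,0],0],[[-0.058,0,0],0]]' 0 60
python3 -c "
from poses import *
lane(128,0,21.2)"
```

```text
time: 18.52
tcp_pos: [604.9, 138.5, 20.2]
tcp_rot: [-0.004, -0.072, 0.997, -0.0]
wrist_force: [-22.7, -4.6, 5.0]
grip_width: 10.5
grip_force: 61.2
[605.2 138.7]
shift m [-0.0004  0.0002 -0.001 ] spin -0.0 yaw now 1.715 j6 0.08 tilt [-0.007 -0.001 -1.   ] tcp [604.9 138.5  20.2]
```

```bash
python3 -m creep '[[[0.003,0,0],0],[[0.003,0,0],0],[[0.003,0,0],0],[[0.003,0,0],0],[[0.003,0,-0.03],0],[[0.003,0,-0.07],0],[[0.003,0,-0.11],0],[[0.003,0,-0.14],0],[[0.043,-0.02,-0.14],0],[[0.07,-0.05,-0.14],0],[[0.09,-0.09,-0.14],0],[[0.1,-0.13,-0.14],0],[[0.1,-0.17,-0.14],0],[[0.1,-0.21,-0.14],0],[[0.1,-0.25,-0.14],0],[[0.1,-0.29,-0.14],0],[[0.1,-0.33,-0.14],0],[[0.1,-0.37,-0.14],0],[[0.1,-0.38,-0.14],0],[[0.1,-0.38,-0.14],0]]' 0.03
python3 - <<'E'
from h import *
import cv2
i=cam("top")["img"][175:320,212:412,::-1]
cv2.imwrite("pics/c4.png",cv2.resize(i,None,fx=4,fy=4,interpolation=cv2.INTER_CUBIC))
go(430.3,231.2,9,.536+np.pi/2)
E
```

```text
time: 20.18
tcp_pos: [564.5, -254.4, 161.0]
tcp_rot: [0.0, -0.07, 0.998, -0.0]
wrist_force: [0.1, 0.2, -0.5]
grip_width: 29.9
grip_force: 0.0
shift m [0.0643 0.4978 0.1521] spin -0.394 yaw now 1.713 j6 -0.56 tilt [ 0. -0. -1.] tcp [ 564.4 -252.5  161.1]
```

View pics/c4.png

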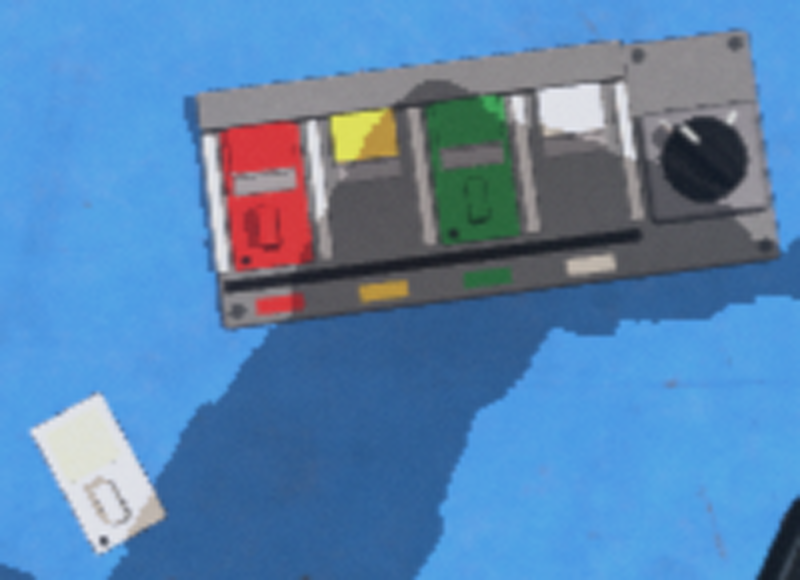

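Red and green are home (tails level with the strip ends) and white has not moved. Now white.

```bash
python3 -m creep '[[[0.01,0.04,0],-0.03],[[0.015,0.08,0],-0.06],[[0.02,0.12,0],-0.09],[[0.025,0.16,0],-0.12],[[0.03,0.2,0],-0.15],[[0.035,0.24,0],-0.18],[[0.04,0.28,0],-0.21],[[0.045,0.32,0],-0.24],[[0.05,0.36,0],-0.27],[[0.055,0.4,0.01],-0.3],[[0.06,0.44,0.03],-0.33],[[0.064,0.48,0.05],-0.36],[[0.0643,0.498,0.07],-0.394],[[0.0643,0.498,0.09],-0.394],[[0.0643,0.498,0.11],-0.394],[[0.0643,0.498,0.11],-0.394],[[0.0643,0.498,0.11],-0.394]]' 0.05
python3 -c "
from h import *
go(430.3,231.2,9.5,.536+np.pi/2)"
```

```text
time: 21.65
tcp_pos: [427.8, 232.7, 51.4]
tcp_rot: [-0.001, -0.266, 0.964, -0.0]
wrist_force: [-0.4, -0.3, 0.2]
grip_width: 49.9
grip_force: 0.0
shift m [-0.0014 -0.0026  0.0419] spin 0.003 yaw now 2.11 j6 -0.04 tilt [-0.001 -0.001 -1.   ] tcp [427.8 232.7  51.4]
```

```bash
python3 -m creep '[[[-0.001,-0.002,0.015],0],[[-0.001,-0.002,0.03],0],[[-0.001,-0.002,0.0415],0],[[-0.001,-0.002,0.0415],0],[[-0.001,-0.002,0.0415],0],[[-0.001,-0.002,0.0415],0]]'
python3 -m creep '[[[0,0,0],0],[[0,0,0],0],[[0,0,0],0],[[0,0,0],0],[[0,0,0],0],[[0,0,0],0],[[0,0,0],0],[[0,0,0],0],[[0,0,0],0],[[0,0,0],0]]' 0 50
python3 -c "
from poses import *
lane(-70,55,60)"
```

```text
time: 22.15
tcp_pos: [431.7, 231.6, 11.4]
tcp_rot: [0.001, -0.266, 0.964, 0.0]
wrist_force: [-0.3, 0.6, -0.6]
grip_width: 50.0
grip_force: 0.0
time: 22.98
tcp_pos: [431.3, 231.4, 10.5]
tcp_rot: [0.0, -0.266, 0.964, 0.0]
wrist_force: [-2.0, -1.7, 9.1]
grip_width: 10.6
grip_force: 49.8
[579.3 -65.1]
shift m [ 0.0248 -0.3305 -0.0495] spin 0.394 yaw now 2.109 j6 -0.05 tilt [ 0.001  0.    -1.   ] tcp [431.3 231.4  10.5]
```

```bash
python3 -m creep '[[[0,0,-0.02],0],[[0,0,-0.045],0],[[0,0,-0.07],0],[[0.0025,-0.033,-0.07],0.04],[[0.005,-0.066,-0.07],0.08],[[0.0075,-0.099,-0.07],0.12],[[0.01,-0.132,-0.07],0.16],[[0.0125,-0.165,-0.07],0.2],[[0.015,-0.198,-0.07],0.24],[[0.0175,-0.231,-0.07],0.28],[[0.02,-0.264,-0.07],0.32],[[0.0225,-0.297,-0.07],0.36],[[0.0248,-0.32,-0.06],0.394],[[0.0248,-0.3305,-0.05],0.394],[[0.0248,-0.3305,-0.05],0.394],[[0.0248,-0.3305,-0.05],0.394],[[0.0248,-0.3305,-0.05],0.394]]'
python3 -c "
from poses import *
lane(-70,55,22.3)"
```

```text
time: 24.4
tcp_pos: [578.6, -64.3, 59.9]
tcp_rot: [-0.0, -0.073, 0.997, 0.0]
wrist_force: [-0.7, 0.1, -1.0]
grip_width: 10.5
grip_force: 48.9
[579.3 -65.1]
shift m [-0.0006 -0.0009  0.0376] spin 0.001 yaw now 1.716 j6 -0.26 tilt [-0.001  0.    -1.   ] tcp [578.6 -64.3  59.9]
```

```bash
python3 -m creep '[[[-0.0005,-0.0005,0.01],0],[[-0.0005,-0.0005,0.02],0],[[-0.0005,-0.0005,0.03],0],[[-0.0005,-0.0005,0.0375],0],[[-0.0005,-0.0005,0.0375],0],[[-0.0005,-0.0005,0.0375],0],[[-0.0005,-0.0005,0.0375],0]]'
python3 - <<'E'
from poses import *
import cv2
lane(-70,0,21.2)
b=cam("side")["img"][180:280,270:400]
cv2.imwrite("pics/w2.png",cv2.resize(b[:,:,::-1],None,fx=5,fy=5,interpolation=cv2.INTER_CUBIC))
E
```

```text
time: 24.98
tcp_pos: [579.3, -65.5, 21.7]
tcp_rot: [-0.0, -0.072, 0.997, 0.0]
wrist_force: [1.1, 0.5, -0.5]
grip_width: 11.2
grip_force: 52.1
[633.8 -57.2]
shift m [-0.0551  0.0004  0.0004] spin -0.0 yaw now 1.715 j6 -0.26 tilt [-0.001  0.    -1.   ] tcp [579.3 -65.5  21.7]
```

View pics/w2.png

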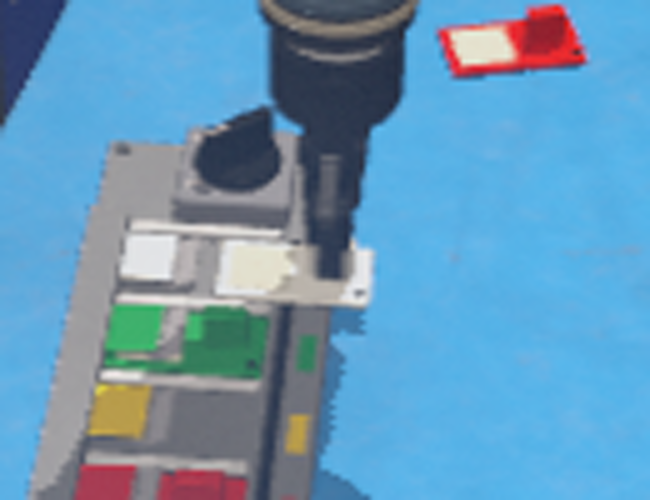

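The white tag is on its bed with its nose at (217,268). Slide it in.

```bash
python3 -m creep '[[[-0.006,0,0],0],[[-0.012,0,0],0],[[-0.018,0,0],0],[[-0.024,0,0],0],[[-0.03,0,0],0],[[-0.035,0,0],0],[[-0.04,0,0],0],[[-0.044,0,0],0],[[-0.048,0,0],0],[[-0.051,0,0],0],[[-0.054,0,0],0],[[-0.056,0,0],0],[[-0.058,0,0],0],[[-0.058,0,0],0],[[-0.058,0,0],0]]' 0 60
python3 -c "
from poses import *
lane(-70,0,21.2)"
```

```text
time: 26.28
tcp_pos: [635.4, -57.7, 21.8]
tcp_rot: [-0.002, -0.072, 0.997, -0.0]
wrist_force: [-11.1, -2.0, -1.2]
grip_width: 10.5
grip_force: 61.0
[633.8 -57.2]
shift m [0.0016 0.0007 0.0006] spin -0.001 yaw now 1.715 j6 -0.23 tilt [-0.003 -0.001 -1.   ] tcp [635.4 -57.7  21.8]
```

```bash
python3 -m creep '[[[-0.001,0,0],0],[[-0.002,0,0],0],[[-0.002,0,0],0],[[-0.002,0,0],0]]'
python3 -m creep '[[[0.004,0,0],0],[[0.004,0,0],0],[[0.004,0,0],0],[[0.004,0,0],0],[[0.004,0,-0.03],0],[[0.004,0,-0.07],0],[[0.004,0,-0.11],0],[[0.004,0,-0.14],0],[[0.044,-0.02,-0.14],0],[[0.07,-0.05,-0.14],0],[[0.09,-0.09,-0.14],0],[[0.1,-0.13,-0.14],0],[[0.1,-0.17,-0.14],0],[[0.1,-0.2,-0.14],0],[[0.1,-0.2,-0.14],0],[[0.1,-0.2,-0.14],0]]' 0.03
python3 - <<'E'
from h import *
import cv2
i=cam("top")["img"][175:320,212:412,::-1]
cv2.imwrite("pics/c5.png",cv2.resize(i,None,fx=4,fy=4,interpolation=cv2.INTER_CUBIC))
go(653.4,-134.3,110,2.415)
E
```

```text
time: 26.62
tcp_pos: [635.5, -57.7, 21.3]
tcp_rot: [-0.003, -0.072, 0.997, -0.0]
wrist_force: [-22.6, -4.3, 2.6]
grip_width: 10.7
grip_force: 61.6
time: 27.95
tcp_pos: [568.9, -271.1, 162.1]
tcp_rot: [0.0, -0.071, 0.997, -0.0]
wrist_force: [0.3, 1.4, -0.9]
grip_width: 29.9
grip_force: 0.0
shift m [-0.1029  0.122   0.0523] spin -0.701 yaw now 1.714 j6 -0.59 tilt [ 0.  0. -1.] tcp [ 569.  -269.7  162.2]
```

View pics/c5.png

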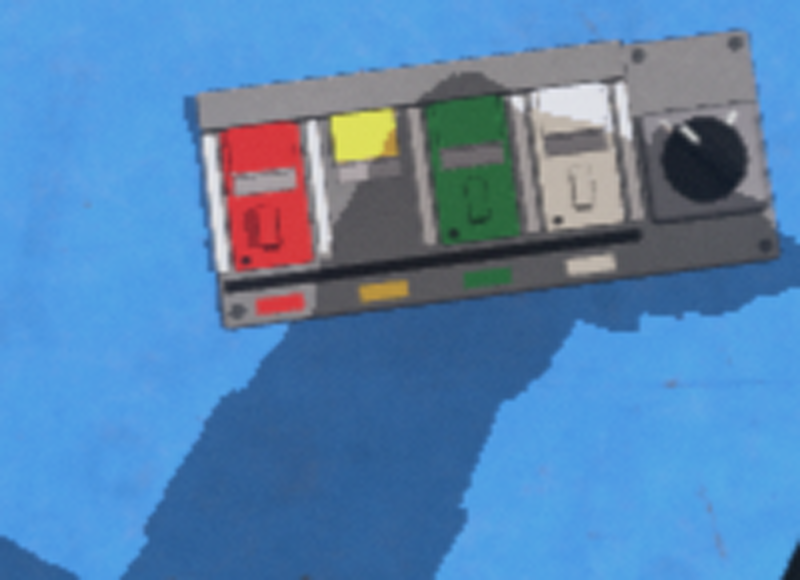

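All three tags are home, tails clear of the gate slot. Next, I turn the knob back.

```bash
python3 -m creep '[[[-0.02,0.02,0],-0.1],[[-0.04,0.05,0],-0.2],[[-0.06,0.08,0],-0.3],[[-0.08,0.1,0],-0.4],[[-0.1,0.122,0.02],-0.5],[[-0.103,0.122,0.04],-0.6],[[-0.103,0.122,0.052],-0.7],[[-0.103,0.122,0.052],-0.701],[[-0.103,0.122,0.052],-0.701],[[-0.103,0.122,0.052],-0.701]]' 0.05
python3 -c "
from h import *
go(653.4,-134.3,46,2.415)"
```

```text
time: 28.83
tcp_pos: [653.5, -133.5, 111.7]
tcp_rot: [0.001, -0.409, 0.913, -0.0]
wrist_force: [-0.4, 0.0, 0.4]
grip_width: 50.1
grip_force: 0.0
shift m [ 0.0007 -0.0004  0.0657] spin -0.002 yaw now 2.413 j6 -1.04 tilt [ 0.001 -0.    -1.   ] tcp [ 653.5 -133.5  111.7]
```

```bash
python3 -m creep '[[[0,0,0.02],0],[[0,0,0.04],0],[[0,0,0.055],0],[[0,0,0.065],0],[[0,0,0.065],0],[[0,0,0.065],0],[[0,0,0.065],0]]'
python3 -m creep '[[[0,0,0],0],[[0,0,0],0],[[0,0,0],0],[[0,0,0],0],[[0,0,0],0],[[0,0,0],0],[[0,0,0],0],[[0,0,0],0],[[0,0,0],0],[[0,0,0],0]]' 0 60
```

```text
time: 29.42
tcp_pos: [654.0, -134.1, 46.8]
tcp_rot: [0.001, -0.41, 0.912, -0.001]
wrist_force: [-0.1, -0.4, 0.9]
grip_width: 49.7
grip_force: 0.0
time: 30.25
tcp_pos: [653.7, -134.1, 46.1]
tcp_rot: [0.001, -0.41, 0.912, -0.0]
wrist_force: [-0.3, -2.3, 6.4]
grip_width: 10.2
grip_force: 59.8
```

```bash
python3 -m creep '[[[0,0,0],0.1],[[0,0,0],0.2],[[0,0,0],0.3],[[0,0,0],0.4],[[0,0,0],0.5],[[0,0,0],0.6],[[0,0,0],0.7],[[0,0,0],0.8],[[0,0,0],0.9],[[0,0,0],1.0],[[0,0,0],1.1],[[0,0,0],1.2],[[0,0,0],1.3],[[0,0,0],1.4],[[0,0,0],1.4],[[0,0,0],1.4],[[0,0,0],1.4]]'
python3 -m creep '[[[0,0,0],0],[[0,0,0],0],[[0,0,0],0],[[0,0,0],0],[[0,0,-0.03],0],[[0,0,-0.07],0],[[0,0,-0.11],0],[[0.04,0.03,-0.13],0],[[0.07,0.06,-0.13],0],[[0.1,0.08,-0.13],0],[[0.14,0.08,-0.13],0],[[0.18,0.08,-0.13],0],[[0.2,0.08,-0.13],0],[[0.2,0.08,-0.13],0],[[0.2,0.08,-0.13],0],[[0.2,0.08,-0.13],0]]' 0.05
python3 - <<'E'
from h import *
import cv2
a=cam("top")["img"][175:275,250:420];b=cam("side")["img"][190:310,265:395]
b=cv2.resize(b,(170,157)); a=cv2.copyMakeBorder(a,0,57,0,0,cv2.BORDER_CONSTANT)
cv2.imwrite("pics/f.png",cv2.resize(np.hstack([a,b])[:,:,::-1],None,fx=2.35,fy=2.35,interpolation=cv2.INTER_CUBIC))
E
```

```text
time: 31.67
tcp_pos: [653.7, -134.0, 46.1]
tcp_rot: [0.001, 0.274, 0.962, 0.0]
wrist_force: [0.4, 1.0, 5.7]
grip_width: 10.9
grip_force: 59.8
time: 33.0
tcp_pos: [525.9, 39.3, 175.5]
tcp_rot: [0.0, 0.274, 0.962, 0.0]
wrist_force: [0.2, 0.7, -0.3]
grip_width: 50.1
grip_force: 0.0
```

View pics/f.png

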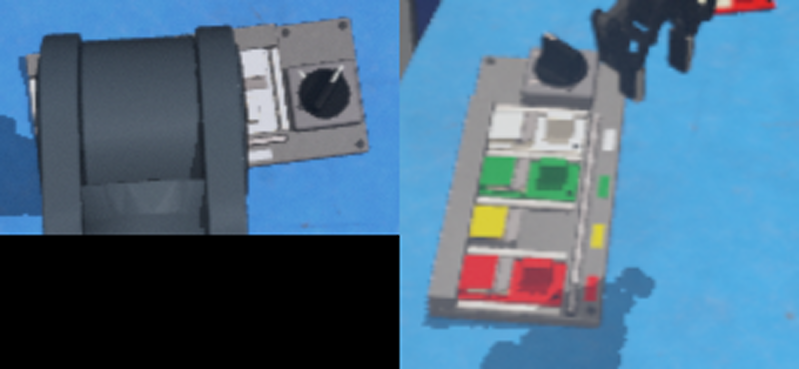

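The pointer is back at locked (337,70 in the top half), the gate is up, all three tags are home, and the gripper is clear.

```bash
python3 -c "
from cell import hand_in
print(hand_in())"
```

```text
the job is handed in; nothing more can be done
None
```

The rack is locked with the red, green and white tags fully home under their clips; there was no yellow tag on the table, the bystanders were left alone, and the job was handed in at about 33 s with no verdict returned.

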